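# Find the castor with the worn bearing

## Task

One of the three castors on the test stand has a worn wheel bearing: rock the wheels gently side to side at the rim to feel which one has play, pushing no harder than about 10 N and without clamping a wheel between the fingers. Tip the worn wheel fully to the robot's left, then fully to the robot's right, and leave it leaning right. Then set the marker ring flat on the shoulder of the post in front of that castor, and leave the other things on the table where they lie.

Things in the scene. Friction and masses are not known exactly. Their poses are not given: they have to be found in the camera images.
- stand: Grey steel base plate fixed to the table, 12 mm thick, carrying three identical upturned castors in a row and a steel post in front of each. Origin on the table under the middle castor's axle; x points away from the robot (within 0.2 rad), y to its left along the axles, z up. The plate spans x -140 to +75 mm, y +-175 mm. All on it stands at its yaw.
- wheel1: Wheel of the left castor (stand y +120 mm): black tyre, diameter 120, width 32 mm, on a level axle along stand y. Origin at its centre, 82 mm above the table; top at 142 mm. Fork plates flank it (outer faces 28 mm off its mid-plane, tops 95 mm above the table), leaving the upper 47 mm of rim free. Pushed sideways at the rim it tips about stand x through its centre. It also spins.
- wheel2: Wheel of the middle castor (stand y +0 mm): black tyre, diameter 120, width 32 mm, on a level axle along stand y. Origin at its centre, 82 mm above the table; top at 142 mm. Fork plates flank it (outer faces 28 mm off its mid-plane, tops 95 mm above the table), leaving the upper 47 mm of rim free. Pushed sideways at the rim it tips about stand x through its centre. It also spins.
- wheel3: Wheel of the right castor (stand y -120 mm): black tyre, diameter 120, width 32 mm, on a level axle along stand y. Origin at its centre, 82 mm above the table; top at 142 mm. Fork plates flank it (outer faces 28 mm off its mid-plane, tops 95 mm above the table), leaving the upper 47 mm of rim free. Pushed sideways at the rim it tips about stand x through its centre. It also spins.
- wheel1_top (a point): Top of the left castor's rim, 60 mm above the wheel's centre. Shifts along stand y when rocked; starts within 0.5 mm of upright. About 2 N at the rim (0.1 Nm) moves it and it stays where left. A sound bearing stops after about 1 mm, then resists like a stiff spring (near 10 N/mm); the worn one does so only after about 7 mm either way, springing back a little. All look alike; any may be worn.
- wheel2_top (a point): Top of the middle castor's rim, 60 mm above the wheel's centre. Shifts along stand y when rocked; starts within 0.5 mm of upright. About 2 N at the rim (0.1 Nm) moves it and it stays where left. A sound bearing stops after about 1 mm, then resists like a stiff spring (near 10 N/mm); the worn one does so only after about 7 mm either way, springing back a little. All look alike; any may be worn.
- wheel3_top (a point): Top of the right castor's rim, 60 mm above the wheel's centre. Shifts along stand y when rocked; starts within 0.5 mm of upright. About 2 N at the rim (0.1 Nm) moves it and it stays where left. A sound bearing stops after about 1 mm, then resists like a stiff spring (near 10 N/mm); the worn one does so only after about 7 mm either way, springing back a little. All look alike; any may be worn.
- post1 (a point): Shoulder of the post in front of the left castor (110 mm nearer the robot than the wheel's centre): 50 mm above the table. Below it the post is 36 mm thick; above it a pin 12 mm thick rises 36 mm. The wheel's rim comes within 50 mm of the pin's axis, so fingers spread along stand x may touch it; along stand y there is room.
- post2 (a point): Shoulder of the post in front of the middle castor (110 mm nearer the robot than the wheel's centre): 50 mm above the table. Below it the post is 36 mm thick; above it a pin 12 mm thick rises 36 mm. The wheel's rim comes within 50 mm of the pin's axis, so fingers spread along stand x may touch it; along stand y there is room.
- post3 (a point): Shoulder of the post in front of the right castor (110 mm nearer the robot than the wheel's centre): 50 mm above the table. Below it the post is 36 mm thick; above it a pin 12 mm thick rises 36 mm. The wheel's rim comes within 50 mm of the pin's axis, so fingers spread along stand x may touch it; along stand y there is room.
- ring: Marker ring of bare aluminium lying flat on the table to one side of the stand: outside diameter 52 mm, hole 24 mm, 16 mm high, about 80 g. Origin at the centre of its underside, z along its axis.
- flange: Bystander, loose: steel blind flange 80 mm wide, 30 mm high with a narrower neck, on the other side of the stand from the ring. Origin under its centre.
- elbow: Bystander, loose: steel pipe elbow, 44 mm thick, about 90 mm long, lying beside the far end of the stand, to its left or right. Origin on the table near its middle.
- carton: Bystander, loose: open cardboard tray 110 x 150 x 60 mm with small fittings, beside the far end of the stand, on the other side from the elbow. Origin under its centre.
There are look-alikes about, which are no part of the job. Several things look just like the ring: the one meant starts farthest from the robot's base.

How it is judged:
On the way, in this order (a step that is already met when the one before it is completed fails the run):
1. a wheel with play has been tipped to the robot's left (rim top at least 5.5 mm over) ((y of wheel1_top in the frame of stand above 0.1255 m or y of wheel2_top in the frame of stand above 0.0055 m or y of wheel3_top in the frame of stand above -0.1145 m)), for 0.1 s.
2. a wheel with play has been tipped to the robot's right (rim top at least 5.5 mm over) ((y of wheel1_top in the frame of stand below 0.1145 m or y of wheel2_top in the frame of stand below -0.0055 m or y of wheel3_top in the frame of stand below -0.1255 m)), for 0.1 s.
At the end, for the whole second after the job is handed in: The worn wheel leans to the robot's right, its rim top at least 5.5 mm off the middle, and the marker ring lies at rest and flat (within 0.1 rad) around the pin of the post in front of that same castor, its underside within 3 mm of the shoulder and its centre within 9 mm of the pin (((y of wheel1_top in the frame of stand below 0.1145 m and horizontal distance between ring and post1 below 0.009 m and z of ring in the frame of post1 between -0.003 and 0.003 m) or (y of wheel2_top in the frame of stand below -0.0055 m and horizontal distance between ring and post2 below 0.009 m and z of ring in the frame of post2 between -0.003 and 0.003 m) or (y of wheel3_top in the frame of stand below -0.1255 m and horizontal distance between ring and post3 below 0.009 m and z of ring in the frame of post3 between -0.003 and 0.003 m)) and angle between ring's own z axis and vertical below 0.1 rad and linear speed of ring below 0.02 m/s); the robot touches nothing.
It fails at once if a wheel is pushed or squeezed with more than 12 N (contact force between any of the fingers, the arm and wheel1 above 12 N or contact force between any of the fingers, the arm and wheel2 above 12 N or contact force between any of the fingers, the arm and wheel3 above 12 N).
It fails at once if a bystander is moved by more than 20 mm (distance of any of flange, elbow, carton from where it was at the start of the episode above 0.02 m).
It also fails if it takes over 69 s, if anything falls off the work surface, if the arm or the gripper's body presses on something with over 40 N, if the wrist force passes 120 N, or if a joint passes its speed limit or range.

## Robot

A 6-joint arm with a two-finger parallel gripper is mounted at the origin on the work surface. World frame = base frame: x ahead of the robot, y to its left, z up, the work surface at z = 0. Lengths are in m, angles in rad, forces in N, time in s.
With the tool pointing down it reaches from about 0.325 to 0.925 m from the base axis. Payload 3.1 kg.
Tool frame: the origin (TCP) lies midway between the tips of the shut fingers; the grasp point (between the pads) lies bot.pinch_z behind it (bot.pinch_z is the distance from the TCP to the grasp point, in m); z points along the fingers, y is the line along which they close (so a half turn about z gives the same grasp; the last joint's range is limited). The gripper opens to 85 mm and grips with 20 to 120 N. Pads are 22 mm wide; open, the fingers measure 114 mm over their backs; the gripper's body (76 mm by 85 mm) begins 54 mm behind the grasp point. The pads swing forward as they close: fully open they stand 13 mm farther back than shut.
Start: joints at [1.008, 0.217, 1.613, -0, 1.311, -0.112], TCP at [0.272, 0.563, 0.231] pointing down, gripper open.
Joint ranges: [-2.75, 2.75], [-0.78, 2.1], [0.31, 2.55], [-1.13, 4.27], [0.13, 2.63], [-2.58, 2.58]. Speed limits (rad/s): [2.79, 2.79, 3.14, 3.14, 3.14, 3.14].

## Interface

Orientations are given as a rotation vector (axis times angle).
In Python, from plant import bot, eyes, finish_job, finder gives the robot as it stands. The module is installed in compiled form; this text tells all that it offers.
- The arm moves only by the tool jog_arm, never from a script. Its arguments are lists of equal length, an entry for each row: "offset": the shift along the tool's x, y, z in cm, a list of three; "angular": the turn, a rotation vector about the tool's x, y, z in degrees, a list of three; "fingers": the opening in per cent of the stroke, from 0 (shut) to 100 (fully open). A call has 1 to 8 rows; each row is the pose to reach, as a shift and turn from the pose commanded when the call began, along the tool's axes at that moment; what a row does not reach only later rows make up. A row lasts 1/12 s, in which the tool goes at most 41.7 mm and 7.16 degrees, less where a joint would pass 70% of its speed; a pose out of reach is approached as far as the arm can. A call with a gripper value outside its range is refused whole. The fingers move at their own pace and stop on an object; "squeeze" is the grip in N (left out, the last holds). Time passes only in rows, so rows that repeat a pose let the fingers close. It gives the time, the measured TCP pose, the force, the opening and the grip force at its end, in the units of the state.
- bot.get_obs(): the state, without advancing time (a new reading comes with each control period).
- eyes.camera(name): name is "scene" or "top" or "wrist"; returns the picture (400x640x3 uint8, blue, green, red); there is no depth.
- eyes.get_calibration(name): a dict with "fx", "fy", "cx", "cy" (pixels), "D" ([k1, k2, p1, p2, k3] as OpenCV has them; the pictures are not rectified), "R" (3x3) and "t" (3): a world point X has camera coordinates R X + t; the wrist camera has in their place "T_tool_cam" (4x4, takes a point from camera to tool coordinates, whose origin is the TCP and whose axes are the flange's). Camera axes: x right, y down, z forward; pixel columns grow to the right and rows downward; lengths in m; the calibration is good to about 2 mm. A picture is of the moment at which its call begins: read the wrist's pose just before it. get_calibration takes no time and is no camera call.
- finish_job(): hands the job in; it is judged then, once.
Trained networks look in the newest picture that a camera, given by its name, has taken for a name from the list of things; names that differ only in an ending like _2 or _b are one class to them, and where a whole thing is asked for, a point or a joint stands for the part that bears it (a point fixed in the world has none). Each returns a list of dicts, best first, with "conf" (0 to 1); they miss things now and then, are a little off and sometimes report something else, mostly with a low value. They report only what shows in the picture. A call takes as long as a camera call. They do not tell look-alikes from the thing itself.
- finder.outline_of(camera, label): "pixels" (400x640 bool, what is visible of it).
- finder.landmark_of(camera, label): "centre" ([x, y, z] in m, in world coordinates, good to about 4 mm: a listed point, or the origin of a listed thing).
The state is a dict: "t": time; "joints": joint angles; "qd": joint speeds; "joint_efforts": joint torques, N m; "tcp_pos": TCP position; "tool_rot": TCP orientation; "contact_force": force on the tool from outside, world axes, zero at the start; "ft_torque": the same for the moment, N m; "opening": finger opening in m; "finger_force": force on a finger pad.
Only numpy, scipy, OpenCV 4.12 (cv2) and the standard library are available. Lean on these libraries where they do the work, as an engineer would, in place of code of your own. Each camera call takes 0.05 s, during which the arm holds its last target. There are 200 camera calls.

## Working session

There is one attempt and no reset: what is moved stays moved. The work goes in short steps, Python scripts to look and compute and a tool call to move; the robot and the scene stay as the last step left them, time stands still between calls to the robot, and variables do not carry over. Pictures are saved under pics/ and viewed, at most 10 in all, crops included, and the job is handed in when it is done.

Besides the shell and the picture viewer there is one more tool, called after ">>>" by a JSON object that holds its "op" and its "data". jog_arm: Moves the arm, as the interface text tells. Its arguments: {"type":"object","properties":{"offset":{"type":"array"},"angular":{"type":"array"},"fingers":{"type":"array"},"squeeze":{"type":"number"}},"required":["offset","angular","fingers"]}

```bash
mkdir -p pics; python3 - <<'E'
from plant import bot, eyes, finder
import cv2, numpy as np
o=bot.get_obs();print({k:np.round(v,3) for k,v in o.items()},bot.pinch_z)
for c in("top","scene"):
    cv2.imwrite(f"pics/{c}0.png",eyes.camera(c))
    k=eyes.get_calibration(c);print(c,np.round(-np.array(k["R"]).T@k["t"],3),k["fx"])
    for l in ("ring","stand","wheel1_top","wheel2_top","wheel3_top","post1","post2","post3","flange","elbow","carton"):
        print(l,[(np.round(d["centre"],3).tolist(),round(d["conf"],2)) for d in finder.landmark_of(c,l)])
print(eyes.get_calibration("wrist"))
E
```

```text
{'t': np.float64(0.0), 'joints': array([ 1.008,  0.218,  1.615, -0.   ,  1.311, -0.112]), 'qd': array([ 0.   , -0.002, -0.   ,  0.001,  0.   , -0.001]), 'joint_efforts': array([-1.0000e-03, -3.9683e+01, -3.0386e+01, -0.0000e+00,  9.0000e-03,
       -0.0000e+00]), 'tcp_pos': array([0.272, 0.562, 0.23 ]), 'tool_rot': array([-0.702, -3.061,  0.004]), 'contact_force': array([-0.166,  0.062,  0.487]), 'ft_torque': array([-0.008, -0.005,  0.005]), 'finger_force': np.float64(0.0), 'opening': np.float64(0.085)} 0.0187
top [ 0.359 -0.003  1.208] 423.86264515087225
ring [([0.444, 0.241, 0.001], 0.81), ([0.401, 0.311, 0.0], 0.79), ([0.506, 0.324, 0.0], 0.68), ([0.303, 0.298, -0.0], 0.54)]
stand [([0.592, -0.005, -0.001], 0.98), ([0.5, -0.354, -0.001], 0.33)]
wheel1_top [([0.589, 0.115, 0.144], 0.63)]
wheel2_top [([0.594, -0.003, 0.145], 0.79)]
wheel3_top [([0.586, -0.119, 0.14], 0.91)]
post1 [([0.484, 0.117, 0.052], 0.88), ([0.48, -0.123, 0.05], 0.85), ([0.48, -0.002, 0.05], 0.67)]
post2 [([0.484, 0.117, 0.052], 0.88), ([0.48, -0.123, 0.05], 0.85), ([0.48, -0.002, 0.05], 0.67)]
post3 [([0.484, 
[... 915 characters left out ...]
, 0.048], 0.55)]
flange [([0.497, -0.355, 0.001], 0.96)]
elbow [([0.67, -0.355, -0.0], 0.79)]
carton [([0.666, 0.329, -0.0], 0.95), ([0.588, 0.114, 0.144], 0.43)]
{'fx': 281.3719596622442, 'fy': 281.3719596622442, 'cx': 321.89957462405005, 'cy': 196.68236674869806, 'D': array([-0.03344543,  0.        ,  0.        ,  0.        ,  0.        ]), 'T_tool_cam': array([[-6.62370489e-04, -9.49777628e-01, -3.12924941e-01,
         8.08442860e-02],
       [ 9.99999780e-01, -6.37443886e-04, -1.81961852e-04,
        -4.52837176e-04],
       [-2.66487944e-05, -3.12924993e-01,  9.49777841e-01,
        -1.41816538e-01],
       [ 0.00000000e+00,  0.00000000e+00,  0.00000000e+00,
         1.00000000e+00]])}
```

View pics/top0.png

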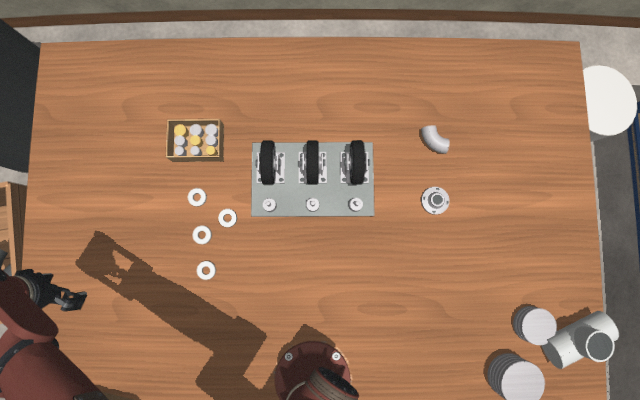

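```bash
python3 - <<'E'
import cv2
i=cv2.imread("pics/scene0.png");cv2.imwrite("pics/scene0c.png",i)
from plant import eyes
import numpy as np
for c in("top","scene"):
    k=eyes.get_calibration(c);K=np.array([[k["fx"],0,k["cx"]],[0,k["fy"],k["cy"]],[0,0,1]])
    P=np.array([[.444,.241,.016],[.399,.309,.016],[.506,.325,.016],[.301,.297,.016]])
    print(c,cv2.projectPoints(P,cv2.Rodrigues(np.array(k["R"]))[0],np.array(k["t"]),K,np.array(k["D"]))[0].round().reshape(-1,2).tolist())
    print(np.linalg.norm(P[:,:2],axis=1))
i=cv2.imread("pics/scene0.png")
E
```

```text
top [[225.0, 219.0], [201.0, 235.0], [196.0, 197.0], [204.0, 270.0]]
[0.50519006 0.50466028 0.60138257 0.42285931]
scene [[419.0, 226.0], [448.0, 218.0], [450.0, 254.0], [447.0, 188.0]]
[0.50519006 0.50466028 0.60138257 0.42285931]
```

View pics/scene0.png

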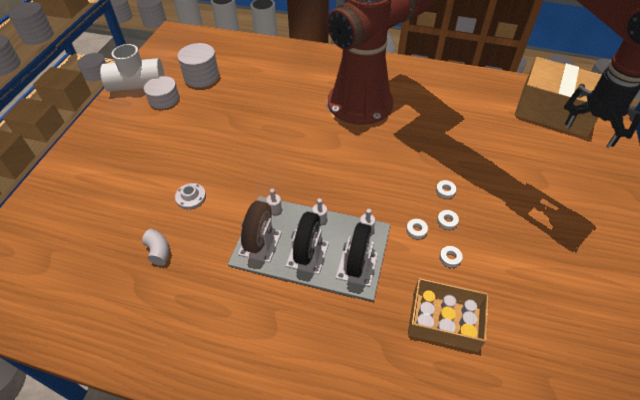

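Candidates for the ring, in the top picture: (196,197), (228,218), (201,235) and (206,270), at 0.60, 0.505, 0.505 and 0.42 m from the base. The farthest is (196,197), at about (0.506, 0.325). The wheels are at top (268,163), (312,163) and (357,163), with the posts below them. The stand's yaw is about 0. I'll check the choice in a close crop and compute the first move.

```bash
cat > h.py <<'E'
from plant import bot, eyes, finder, finish_job
import numpy as np, cv2
from scipy.spatial.transform import Rotation as Ro
def to(p):
    "offset in cm along tool axes, and tool-z turn in deg to bring tool y on world y"
    o=bot.get_obs();R=Ro.from_rotvec(o["tool_rot"])
    print("t",round(float(o["t"]),2),"tcp",np.round(o["tcp_pos"],4),"offset cm",np.round(R.inv().apply(np.array(p)-o["tcp_pos"])*100,2),
     "turn",np.round(np.degrees((R.inv()*Ro.from_matrix(np.diag([-1.,1,-1]))).as_rotvec()),2),"F",np.round(o["contact_force"],2),"op",round(float(o["opening"]),4))
E
python3 - <<'E'
from h import *
i=cv2.imread("pics/top0.png")[180:290,170:250]
cv2.imwrite("pics/crop.png",cv2.resize(i,None,fx=5,fy=5,interpolation=cv2.INTER_CUBIC))
to([.588,.116,.19])
E
```

```text
t 1.2 tcp [0.2722 0.5626 0.2313] offset cm [-47.88 -26.44   4.13] turn [ -0.    -0.   -25.83] F [ 0.66 -1.03  0.09] op 0.085
```

View pics/crop.png

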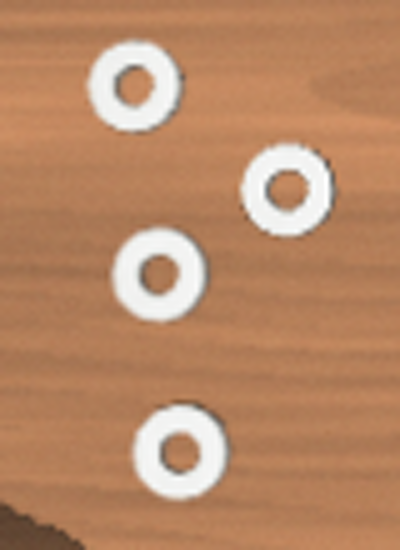

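The crop shows four identical rings. The target is the farthest one, at crop (134,86), which is top (196,197). Now I move over wheel 1.

>>> {"op": "jog_arm", "data": {"offset": [[-47.9, -26.4, 0], [-47.9, -26.4, 0], [-47.9, -26.4, 0], [-47.9, -26.4, 0], [-47.9, -26.4, 0], [-47.9, -26.4, 0], [-47.9, -26.4, 0], [-47.9, -26.4, 0]], "angular": [[0, 0, -25.8], [0, 0, -25.8], [0, 0, -25.8], [0, 0, -25.8], [0, 0, -25.8], [0, 0, -25.8], [0, 0, -25.8], [0, 0, -25.8]], "fingers": [100, 100, 100, 100, 100, 100, 100, 100]}}

```text
t: 1.87
tcp_pos: [0.4627, 0.2935, 0.2316]
tool_rot: [0.0, 3.141, 0.001]
contact_force: [0.9, 0.6, 0.6]
opening: 0.0854
finger_force: 0.0
```

```bash
python3 -c "
from h import *
to([.588,.116,.19])"
```

```text
t 1.87 tcp [0.4627 0.2935 0.2316] offset cm [-12.54 -17.75   4.17] turn [ 0.02  0.04 -0.02] F [0.91 0.59 0.61] op 0.0854
```

>>> {"op": "jog_arm", "data": {"offset": [[-12.5, -17.8, 2], [-12.5, -17.8, 2], [-12.5, -17.8, 2], [-12.5, -17.8, 2], [-12.5, -17.8, 2], [-12.5, -17.8, 6], [-12.5, -17.8, 6], [-12.5, -17.8, 6]], "angular": [[0, 0, 0], [0, 0, 0], [0, 0, 0], [0, 0, 0], [0, 0, 0], [0, 0, 0], [0, 0, 0], [0, 0, 0]], "fingers": [100, 100, 100, 100, 100, 100, 100, 100]}}

```text
t: 2.53
tcp_pos: [0.5845, 0.1162, 0.1683]
tool_rot: [-0.004, -3.134, 0.0]
contact_force: [-0.5, 0.0, -0.3]
opening: 0.0857
finger_force: 0.0
```

```bash
python3 -c "
from h import *
to([.588,.116,.112])
cv2.imwrite('pics/w1.png',eyes.camera('wrist'))
for l in ('wheel1_top','wheel2_top','post1','post2'): print(l,[(np.round(d['centre'],4).tolist(),round(d['conf'],2)) for d in finder.landmark_of('wrist',l)])
"
```

```text
t 2.53 tcp [0.5845 0.1162 0.1683] offset cm [-0.39 -0.01  5.62] turn [-0.   -0.41 -0.15] F [-0.5   0.01 -0.26] op 0.0857
wheel1_top [([0.5918, 0.1161, 0.1395], 0.94)]
wheel2_top [([0.593, 0.0009, 0.1447], 0.92), ([0.4799, -0.0048, 0.0498], 0.68), ([0.5091, 0.326, 0.0042], 0.66)]
post1 [([0.4835, 0.1132, 0.0455], 0.79), ([0.4787, -0.0035, 0.052], 0.76), ([0.4802, -0.1205, 0.0543], 0.65)]
post2 [([0.4835, 0.1132, 0.0455], 0.79), ([0.4787, -0.0035, 0.052], 0.76), ([0.4802, -0.1205, 0.0543], 0.65)]
```

View pics/w1.png

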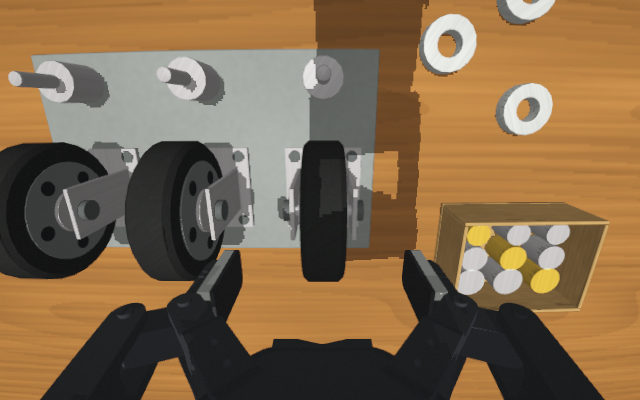

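The wrist view shows wheel 1 upright at (323,210), between the fingers at (225,280) and (420,280), with both gaps free. I lower the tool and push left.

>>> {"op": "jog_arm", "data": {"offset": [[0, 0, 3], [0, 0, 5.6], [0, 0.5, 5.6], [0, 1.2, 5.6], [0, 1.8, 5.6], [0, 2.1, 5.6], [0, 2.3, 5.6], [0, 2.3, 5.6]], "angular": [[0, 0, 0], [0, 0, 0], [0, 0, 0], [0, 0, 0], [0, 0, 0], [0, 0, 0], [0, 0, 0], [0, 0, 0]], "fingers": [100, 100, 100, 100, 100, 100, 100, 100]}}

```text
t: 3.45
tcp_pos: [0.5879, 0.1411, 0.1172]
tool_rot: [-0.001, 3.139, 0.001]
contact_force: [-0.0, 0.1, -1.1]
opening: 0.0853
finger_force: 0.0
```

>>> {"op": "jog_arm", "data": {"offset": [[0, 0.05, 0], [0, 0.1, 0], [0, 0.1, 0], [0, 0.1, 0], [0, 0.1, 0]], "angular": [[0, 0, 0], [0, 0, 0], [0, 0, 0], [0, 0, 0], [0, 0, 0]], "fingers": [100, 100, 100, 100, 100]}}

```text
t: 3.87
tcp_pos: [0.5867, 0.1409, 0.1153]
tool_rot: [-0.001, -3.141, 0.0]
contact_force: [-1.4, -0.2, -0.4]
opening: 0.0853
finger_force: 0.0
```

>>> {"op": "jog_arm", "data": {"offset": [[0, 0, -0.6], [0, 0.05, -0.6], [0, 0.1, -0.6], [0, 0.1, -0.6], [0, 0.1, -0.6]], "angular": [[0, 0, 0], [0, 0, 0], [0, 0, 0], [0, 0, 0], [0, 0, 0]], "fingers": [100, 100, 100, 100, 100]}}

```text
t: 4.28
tcp_pos: [0.5867, 0.1421, 0.1214]
tool_rot: [0.001, 3.142, -0.0]
contact_force: [-0.6, 0.1, 0.1]
opening: 0.0852
finger_force: 0.0
```

```bash
python3 -c "
from h import *
to([.588,.116,.12])"
```

```text
t 4.28 tcp [0.5867 0.1421 0.1214] offset cm [-0.13 -2.61  0.14] turn [-0.    0.   -0.03] F [-0.6   0.06  0.08] op 0.0852
```

>>> {"op": "jog_arm", "data": {"offset": [[0, 0.05, 0], [0, 0.1, 0], [0, 0.1, 0], [0, 0.1, 0]], "angular": [[0, 0, 0], [0, 0, 0], [0, 0, 0], [0, 0, 0]], "fingers": [100, 100, 100, 100]}}

```text
t: 4.62
tcp_pos: [0.5867, 0.1432, 0.1212]
tool_rot: [-0.001, -3.141, 0.0]
contact_force: [-0.9, 0.2, -0.6]
opening: 0.0855
finger_force: 0.0
```

>>> {"op": "jog_arm", "data": {"offset": [[0, 0.05, 0], [0, 0.1, 0], [0, 0.1, 0], [0, 0.1, 0]], "angular": [[0, 0, 0], [0, 0, 0], [0, 0, 0], [0, 0, 0]], "fingers": [100, 100, 100, 100]}}

```text
t: 4.95
tcp_pos: [0.5867, 0.1438, 0.1213]
tool_rot: [-0.001, -3.141, 0.001]
contact_force: [-0.3, -1.8, 0.4]
opening: 0.0854
finger_force: 0.8
```

>>> {"op": "jog_arm", "data": {"offset": [[0, 0.05, 0], [0, 0.1, 0], [0, 0.1, 0], [0, 0.1, 0]], "angular": [[0, 0, 0], [0, 0, 0], [0, 0, 0], [0, 0, 0]], "fingers": [100, 100, 100, 100]}}

```text
t: 5.28
tcp_pos: [0.5868, 0.1448, 0.1215]
tool_rot: [0.001, 3.142, -0.001]
contact_force: [-0.8, -3.0, 2.3]
opening: 0.0854
finger_force: 1.4
```

>>> {"op": "jog_arm", "data": {"offset": [[0, 0.05, 0], [0, 0.05, 0], [0, 0.05, 0]], "angular": [[0, 0, 0], [0, 0, 0], [0, 0, 0]], "fingers": [100, 100, 100]}}

```text
t: 5.53
tcp_pos: [0.5869, 0.1452, 0.1216]
tool_rot: [0.001, 3.141, -0.001]
contact_force: [-0.5, -4.6, 2.3]
opening: 0.0856
finger_force: 2.1
```

>>> {"op": "jog_arm", "data": {"offset": [[0, 0.05, 0], [0, 0.05, 0], [0, 0.05, 0]], "angular": [[0, 0, 0], [0, 0, 0], [0, 0, 0]], "fingers": [100, 100, 100]}}

```text
t: 5.78
tcp_pos: [0.587, 0.1455, 0.1216]
tool_rot: [0.001, 3.141, -0.002]
contact_force: [-1.2, -5.9, 2.7]
opening: 0.0857
finger_force: 2.6
```

Force climbs steadily past 2 N to about 6 N after 2 mm, so wheel 1 is sound. Next is wheel 2.

>>> {"op": "jog_arm", "data": {"offset": [[0, -1.5, 0], [0, -2.5, -3], [0, -6.5, -3], [0, -10.5, -3], [0, -14.4, -3], [0, -14.4, -3], [0, -14.0, 0], [0, -12.8, 0]], "angular": [[0, 0, 0], [0, 0, 0], [0, 0, 0], [0, 0, 0], [0, 0, 0], [0, 0, 0], [0, 0, 0], [0, 0, 0]], "fingers": [100, 100, 100, 100, 100, 100, 100, 100]}}

```text
t: 6.45
tcp_pos: [0.5835, 0.017, 0.1168]
tool_rot: [-0.007, -3.135, -0.003]
contact_force: [-1.1, 1.0, -1.6]
opening: 0.0854
finger_force: 0.0
```

>>> {"op": "jog_arm", "data": {"offset": [[0, 0.3, 0], [0, 0.4, 0], [0, 0.4, 0], [0, 0.4, 0]], "angular": [[0, 0, 0], [0, 0, 0], [0, 0, 0], [0, 0, 0]], "fingers": [100, 100, 100, 100]}}

```text
t: 6.78
tcp_pos: [0.5876, 0.0229, 0.1226]
tool_rot: [-0.002, 3.139, -0.0]
contact_force: [-0.6, -0.8, 0.6]
opening: 0.0854
finger_force: 0.0
```

>>> {"op": "jog_arm", "data": {"offset": [[0, 0.05, 0], [0, 0.1, 0], [0, 0.15, 0], [0, 0.15, 0], [0, 0.15, 0]], "angular": [[0, 0, 0], [0, 0, 0], [0, 0, 0], [0, 0, 0], [0, 0, 0]], "fingers": [100, 100, 100, 100, 100]}}

```text
t: 7.2
tcp_pos: [0.5867, 0.0236, 0.1214]
tool_rot: [0.001, 3.141, -0.0]
contact_force: [0.6, -0.6, 0.3]
opening: 0.0857
finger_force: 0.0
```

>>> {"op": "jog_arm", "data": {"offset": [[0, 0.05, 0], [0, 0.1, 0], [0, 0.15, 0], [0, 0.15, 0], [0, 0.15, 0]], "angular": [[0, 0, 0], [0, 0, 0], [0, 0, 0], [0, 0, 0], [0, 0, 0]], "fingers": [100, 100, 100, 100, 100]}}

```text
t: 7.62
tcp_pos: [0.5867, 0.0247, 0.1215]
tool_rot: [0.001, 3.142, -0.001]
contact_force: [-1.2, -1.6, 2.2]
opening: 0.0853
finger_force: 1.2
```

>>> {"op": "jog_arm", "data": {"offset": [[0, 0.05, 0], [0, 0.1, 0], [0, 0.1, 0], [0, 0.1, 0]], "angular": [[0, 0, 0], [0, 0, 0], [0, 0, 0], [0, 0, 0]], "fingers": [100, 100, 100, 100]}}

```text
t: 7.95
tcp_pos: [0.5869, 0.026, 0.1216]
tool_rot: [0.001, 3.141, -0.0]
contact_force: [-0.4, -1.3, 2.8]
opening: 0.0855
finger_force: 1.3
```

>>> {"op": "jog_arm", "data": {"offset": [[0, 0.05, 0], [0, 0.1, 0], [0, 0.15, 0], [0, 0.15, 0]], "angular": [[0, 0, 0], [0, 0, 0], [0, 0, 0], [0, 0, 0]], "fingers": [100, 100, 100, 100]}}

```text
t: 8.28
tcp_pos: [0.5869, 0.0277, 0.1214]
tool_rot: [0.0, 3.141, -0.0]
contact_force: [-0.8, -2.1, 2.1]
opening: 0.0854
finger_force: 1.2
```

Wheel 2 yields at a constant 2 N or so over 4 mm, so it is the worn one. I keep pushing left to its stop.

>>> {"op": "jog_arm", "data": {"offset": [[0, 0.05, 0], [0, 0.1, 0], [0, 0.15, 0], [0, 0.2, 0], [0, 0.2, 0]], "angular": [[0, 0, 0], [0, 0, 0], [0, 0, 0], [0, 0, 0], [0, 0, 0]], "fingers": [100, 100, 100, 100, 100]}}

```text
t: 8.7
tcp_pos: [0.5868, 0.0297, 0.1214]
tool_rot: [0.001, 3.141, 0.0]
contact_force: [0.5, -2.7, 3.1]
opening: 0.0851
finger_force: 1.2
```

>>> {"op": "jog_arm", "data": {"offset": [[0, 0.05, 0], [0, 0.1, 0], [0, 0.1, 0], [0, 0.1, 0]], "angular": [[0, 0, 0], [0, 0, 0], [0, 0, 0], [0, 0, 0]], "fingers": [100, 100, 100, 100]}}

```text
t: 9.03
tcp_pos: [0.5867, 0.0307, 0.1213]
tool_rot: [0.001, 3.141, 0.0]
contact_force: [-0.4, -1.9, 2.7]
opening: 0.0855
finger_force: 1.2
```

>>> {"op": "jog_arm", "data": {"offset": [[0, 0.05, 0], [0, 0.1, 0], [0, 0.1, 0], [0, 0.1, 0]], "angular": [[0, 0, 0], [0, 0, 0], [0, 0, 0], [0, 0, 0]], "fingers": [100, 100, 100, 100]}}

```text
t: 9.37
tcp_pos: [0.5867, 0.0313, 0.1214]
tool_rot: [0.001, 3.141, -0.001]
contact_force: [-0.1, -3.9, 2.5]
opening: 0.0856
finger_force: 2.1
```

>>> {"op": "jog_arm", "data": {"offset": [[0, 0.05, 0], [0, 0.07, 0], [0, 0.07, 0]], "angular": [[0, 0, 0], [0, 0, 0], [0, 0, 0]], "fingers": [100, 100, 100]}}

```text
t: 9.62
tcp_pos: [0.5867, 0.0317, 0.1214]
tool_rot: [0.001, 3.142, -0.002]
contact_force: [0.3, -5.6, 3.1]
opening: 0.0858
finger_force: 2.8
```

>>> {"op": "jog_arm", "data": {"offset": [[0, -2, 0], [0, -4, 0], [0, -4.9, 0], [0, -5.1, 0], [0, -5.3, 0], [0, -5.45, 0], [0, -5.6, 0], [0, -5.6, 0]], "angular": [[0, 0, 0], [0, 0, 0], [0, 0, 0], [0, 0, 0], [0, 0, 0], [0, 0, 0], [0, 0, 0], [0, 0, 0]], "fingers": [100, 100, 100, 100, 100, 100, 100, 100]}}

```text
t: 10.28
tcp_pos: [0.5864, -0.0226, 0.1212]
tool_rot: [-0.0, -3.141, -0.002]
contact_force: [-0.6, 0.7, 1.0]
opening: 0.0853
finger_force: 0.8
```

>>> {"op": "jog_arm", "data": {"offset": [[0, -0.15, 0], [0, -0.3, 0], [0, -0.45, 0], [0, -0.6, 0], [0, -0.7, 0], [0, -0.8, 0], [0, -0.8, 0], [0, -0.8, 0]], "angular": [[0, 0, 0], [0, 0, 0], [0, 0, 0], [0, 0, 0], [0, 0, 0], [0, 0, 0], [0, 0, 0], [0, 0, 0]], "fingers": [100, 100, 100, 100, 100, 100, 100, 100]}}

```text
t: 10.95
tcp_pos: [0.5869, -0.0319, 0.1215]
tool_rot: [0.001, 3.141, -0.0]
contact_force: [0.9, 1.9, 1.9]
opening: 0.0854
finger_force: 1.0
```

>>> {"op": "jog_arm", "data": {"offset": [[0, -0.1, 0], [0, -0.2, 0], [0, -0.3, 0], [0, -0.3, 0], [0, -0.3, 0]], "angular": [[0, 0, 0], [0, 0, 0], [0, 0, 0], [0, 0, 0], [0, 0, 0]], "fingers": [100, 100, 100, 100, 100]}}

```text
t: 11.37
tcp_pos: [0.5867, -0.0349, 0.1214]
tool_rot: [0.001, 3.141, -0.0]
contact_force: [-0.3, 0.9, 2.0]
opening: 0.0858
finger_force: 1.0
```

>>> {"op": "jog_arm", "data": {"offset": [[0, -0.05, 0], [0, -0.1, 0], [0, -0.15, 0], [0, -0.15, 0], [0, -0.15, 0]], "angular": [[0, 0, 0], [0, 0, 0], [0, 0, 0], [0, 0, 0], [0, 0, 0]], "fingers": [100, 100, 100, 100, 100]}}

```text
t: 11.78
tcp_pos: [0.5867, -0.0362, 0.1213]
tool_rot: [0.001, 3.141, -0.0]
contact_force: [0.5, 2.0, 1.7]
opening: 0.0856
finger_force: 1.2
```

>>> {"op": "jog_arm", "data": {"offset": [[0, -0.05, 0], [0, -0.1, 0], [0, -0.1, 0], [0, -0.1, 0]], "angular": [[0, 0, 0], [0, 0, 0], [0, 0, 0], [0, 0, 0]], "fingers": [100, 100, 100, 100]}}

```text
t: 12.12
tcp_pos: [0.5867, -0.037, 0.1214]
tool_rot: [0.001, 3.142, 0.001]
contact_force: [0.7, 2.3, 2.9]
opening: 0.0851
finger_force: 1.8
```

>>> {"op": "jog_arm", "data": {"offset": [[0, -0.05, 0], [0, -0.1, 0], [0, -0.1, 0], [0, -0.1, 0]], "angular": [[0, 0, 0], [0, 0, 0], [0, 0, 0], [0, 0, 0]], "fingers": [100, 100, 100, 100]}}

```text
t: 12.45
tcp_pos: [0.5867, -0.0376, 0.1214]
tool_rot: [0.001, 3.142, 0.002]
contact_force: [0.4, 4.3, 3.5]
opening: 0.0859
finger_force: 2.7
```

Right stop reached. I back off, lift and go to the ring.

>>> {"op": "jog_arm", "data": {"offset": [[0, 1.5, 0], [0, 2.9, 0], [0, 2.9, -4], [0, 2.9, -8], [2, 6.5, -9], [4, 10, -9], [5, 14, -9], [6, 18, -9]], "angular": [[0, 0, 0], [0, 0, 0], [0, 0, 0], [0, 0, 0], [0, 0, 0], [0, 0, 0], [0, 0, 0], [0, 0, 0]], "fingers": [100, 100, 100, 100, 100, 100, 100, 100]}}

```text
t: 13.12
tcp_pos: [0.5257, 0.1423, 0.2113]
tool_rot: [0.002, 3.141, -0.003]
contact_force: [0.5, 0.0, 0.2]
opening: 0.0854
finger_force: 0.0
```

>>> {"op": "jog_arm", "data": {"offset": [[1, 4, 0], [2, 8, 0], [2, 12, 0], [2, 16, 0], [2, 18.5, 2], [2, 18.5, 4], [2, 18.5, 4], [2, 18.5, 4]], "angular": [[0, 0, 0], [0, 0, 0], [0, 0, 0], [0, 0, 0], [0, 0, 0], [0, 0, 0], [0, 0, 0], [0, 0, 0]], "fingers": [100, 100, 100, 100, 100, 100, 100, 100]}}

```text
t: 13.78
tcp_pos: [0.5051, 0.3259, 0.1689]
tool_rot: [0.001, -3.137, 0.006]
contact_force: [0.8, -1.0, 0.5]
opening: 0.0853
finger_force: 0.0
```

```bash
cat >> h.py <<'E'
def wcam():
    o=bot.get_obs();k=eyes.get_calibration("wrist");T=np.eye(4);T[:3,:3]=Ro.from_rotvec(o["tool_rot"]).as_matrix();T[:3,3]=o["tcp_pos"]
    return T@k["T_tool_cam"],np.array([[k["fx"],0,k["cx"]],[0,k["fy"],k["cy"]],[0,0,1]]),np.array(k["D"])
def px2w(uv,z,cam):
    T,K,D=cam;p=cv2.undistortPoints(np.array([[uv]],float),K,D)[0,0]
    d=T[:3,:3]@[p[0],p[1],1];return T[:3,3]+d*(z-T[2,3])/d[2]
E
python3 -c "
from h import *
to([.507,.3255,.05])
cam=wcam();im=eyes.camera('wrist');cv2.imwrite('pics/ring.png',im)
for d in finder.landmark_of('wrist','ring'): print(np.round(d['centre'],4),round(d['conf'],2))
for d in finder.outline_of('wrist','ring'):
    m=d['pixels'];c,_=cv2.findContours(m.astype('uint8'),0,1);e=cv2.fitEllipse(max(c,key=len));print(np.round(e[0]),np.round(e[1]),px2w(e[0],.010,cam).round(4),round(d['conf'],2))
"
```

```text
t 13.78 tcp [0.5051 0.3259 0.1689] offset cm [-2.400e-01  1.000e-02  1.189e+01] turn [-0.22 -0.24  0.04] F [ 0.84 -1.02  0.47] op 0.0853
[ 4.474e-01  2.385e-01 -3.000e-04] 0.97
[5.094e-01 3.266e-01 2.000e-04] 0.71
[307.  78.] [50. 55.] [0.398 0.31  0.01 ] 0.96
[240. 127.] [49. 53.] [0.4454 0.2388 0.01  ] 0.86
```

View pics/ring.png

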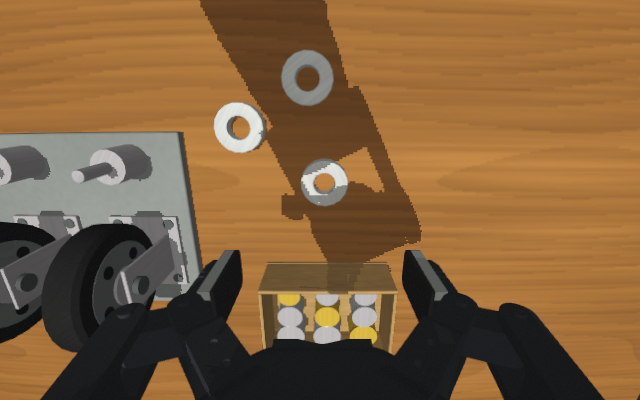

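The wrist view shows the target ring at (324,183), half in shadow between the fingers. The look-alikes are at (240,127) and (307,78), and the carton is beyond at (328,300).

```bash
python3 -c "
from h import *
p=px2w((324.5,183),.009,wcam());print(p.round(4));to([p[0],p[1],.001])
"
```

```text
[0.5115 0.3289 0.009 ]
t 13.93 tcp [0.5078 0.3262 0.1725] offset cm [-0.34  0.27 17.15] turn [ 0.01  0.1  -0.09] F [-0.19  0.35  0.24] op 0.0858
```

>>> {"op": "jog_arm", "data": {"offset": [[-0.2, 0.1, 4], [-0.2, 0.1, 8], [-0.2, 0.1, 12], [-0.2, 0.1, 15], [-0.2, 0.1, 16.2], [-0.2, 0.1, 16.9], [-0.2, 0.1, 17.1], [-0.2, 0.1, 17.1]], "angular": [[0, 0, 0], [0, 0, 0], [0, 0, 0], [0, 0, 0], [0, 0, 0], [0, 0, 0], [0, 0, 0], [0, 0, 0]], "fingers": [100, 100, 100, 100, 100, 100, 100, 100]}}

```text
t: 14.6
tcp_pos: [0.5107, 0.3284, 0.0022]
tool_rot: [0.002, 3.139, 0.002]
contact_force: [-0.2, -0.9, 0.3]
opening: 0.0854
finger_force: 0.0
```

>>> {"op": "jog_arm", "data": {"offset": [[0, 0, 0], [0, 0, 0], [0, 0, 0], [0, 0, 0], [0, 0, 0], [0, 0, 0], [0, 0, 0], [0, 0, 0]], "angular": [[0, 0, 0], [0, 0, 0], [0, 0, 0], [0, 0, 0], [0, 0, 0], [0, 0, 0], [0, 0, 0], [0, 0, 0]], "fingers": [50, 50, 50, 50, 50, 50, 50, 50], "squeeze": 30}}

```text
t: 15.27
tcp_pos: [0.5104, 0.3287, 0.0028]
tool_rot: [0.0, 3.138, 0.002]
contact_force: [-1.9, -0.9, 6.0]
opening: 0.05
finger_force: 30.7
```

>>> {"op": "jog_arm", "data": {"offset": [[0, 0, -2], [0, 0, -6], [0, 0, -10], [0, 0, -14], [0.7, -4, -16], [1.5, -8, -16], [2.2, -12, -16], [3, -16, -16]], "angular": [[0, 0, 0], [0, 0, 0], [0, 0, 0], [0, 0, 0], [0, 0, 0], [0, 0, 0], [0, 0, 0], [0, 0, 0]], "fingers": [50, 50, 50, 50, 50, 50, 50, 50]}}

```text
t: 15.93
tcp_pos: [0.4789, 0.1672, 0.162]
tool_rot: [-0.002, 3.138, 0.0]
contact_force: [0.7, -0.7, -0.5]
opening: 0.0498
finger_force: 31.9
```

>>> {"op": "jog_arm", "data": {"offset": [[0, -4, 0], [0, -8, 0], [0, -12, 0], [0, -16, 0], [0, -17.2, 0], [0, -17.2, 0], [0, -17.2, 0], [0, -17.2, 0]], "angular": [[0, 0, 0], [0, 0, 0], [0, 0, 0], [0, 0, 0], [0, 0, 0], [0, 0, 0], [0, 0, 0], [0, 0, 0]], "fingers": [50, 50, 50, 50, 50, 50, 50, 50]}}

```text
t: 16.6
tcp_pos: [0.4787, -0.003, 0.1606]
tool_rot: [0.0, 3.141, 0.001]
contact_force: [1.0, -0.7, -1.1]
opening: 0.0499
finger_force: 32.0
```

```bash
python3 -c "
from h import *
to([.4795,-.003,.06])
cam=wcam();im=eyes.camera('wrist');cv2.imwrite('pics/place.png',im)
for l in ('ring','post2'):
  for d in finder.landmark_of('wrist',l): print(l,np.round(d['centre'],4),round(d['conf'],2))
for c in ('top','scene'):
  eyes.camera(c)
  for d in finder.landmark_of(c,'wheel2_top')+finder.landmark_of(c,'post2'): print(c,np.round(d['centre'],4),round(d['conf'],2))
"
```

```text
t 16.6 tcp [ 0.4787 -0.003   0.1606] offset cm [-8.000e-02 -1.000e-02  1.006e+01] turn [ 0.04  0.02 -0.02] F [ 0.97 -0.68 -1.14] op 0.0499
ring [ 0.4754 -0.0053  0.1579] 0.77
ring [0.4001 0.311  0.0037] 0.74
ring [ 2.973e-01  2.969e-01 -2.000e-04] 0.7
ring [4.480e-01 2.376e-01 3.000e-04] 0.65
post2 [ 0.4792 -0.1236  0.0497] 0.81
post2 [0.4817 0.1135 0.0444] 0.73
post2 [ 0.4794 -0.0019  0.0496] 0.58
top [ 0.5953 -0.0136  0.1474] 0.68
top [ 0.5942 -0.002   0.0826] 0.58
top [ 0.4766 -0.002   0.0503] 0.97
top [0.4835 0.1197 0.0526] 0.57
top [ 0.4801 -0.1261  0.052 ] 0.56
scene [ 0.5911 -0.0092  0.1406] 0.57
scene [ 0.4822 -0.0018  0.0471] 0.89
scene [ 0.4837 -0.1251  0.0489] 0.89
scene [0.4792 0.1199 0.0495] 0.59
```

View pics/place.png

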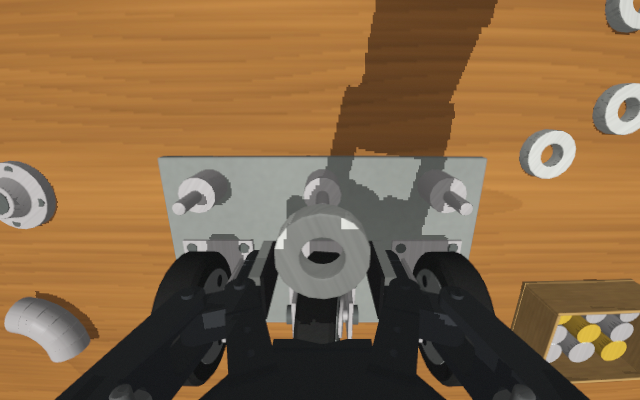

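```bash
python3 -c "
from h import *
cam=wcam()
for d in finder.outline_of('wrist','post2'):
    r,c=np.nonzero(d['pixels']);print('post',c.min(),c.max(),r.min(),r.max(),round(d['conf'],2))
eyes.camera('wrist')
for d in finder.outline_of('wrist','ring'):
    m=d['pixels'];c,_=cv2.findContours(m.astype('uint8'),0,1);e=cv2.fitEllipse(max(c,key=len));print(np.round(e[0],1),np.round(e[1],1),px2w(e[0],.166,cam).round(4),round(d['conf'],2))
for v in (246,250): print(px2w((322,v),.174,cam).round(4))
T,K,D=cam
P=np.array([[.4787+dx,-.003,z] for dx in (-.002,0,.003) for z in (.174,.158)])
def ringbox(cx,cy,r,z):
    a=np.linspace(0,2*np.pi,60);X=np.c_[cx+r*np.cos(a),cy+r*np.sin(a),0*a+z];C=(X-T[:3,3])@T[:3,:3]
    q=cv2.projectPoints(C,np.zeros(3),np.zeros(3),K,D)[0][:,0];return q.min(0).round(),q.max(0).round()
for dx in(-.004,-.002,0,.002):print(dx,ringbox(.4787+dx,-.003,.026,.174),ringbox(.4787+dx,-.003,.012,.174))
"
```

```text
post 153 493 155 386 0.9
post 5 89 297 361 0.43
[618.6 109.4] [47.1 57.1] [0.3984 0.1394 0.166 ] 0.94
[622.8  15.2] [30.4 38. ] [0.3583 0.1294 0.166 ] 0.93
[547.9 153.6] [47.5 57.5] [0.4202 0.1086 0.166 ] 0.71
[321.8 251.2] [95.1 96.2] [ 0.4739 -0.0036  0.166 ] 0.7
[323.  229.2] [175.1 381.4] [ 0.4608 -0.0029  0.166 ] 0.31
[ 0.4664 -0.0035  0.174 ]
[ 0.4687 -0.0035  0.174 ]
-0.004 (array([273., 214.]), array([373., 302.])) (array([300., 239.]), array([346., 280.]))
-0.002 (array([273., 217.]), array([373., 305.])) (array([300., 243.]), array([346., 283.]))
0 (array([273., 221.]), array([373., 308.])) (array([300., 247.]), array([346., 286.]))
0.002 (array([273., 225.]), array([372., 311.])) (array([300., 250.]), array([346., 289.]))
```

```bash
python3 -c "
import cv2
i=cv2.imread('pics/place.png')[150:290,250:400];cv2.imwrite('pics/placec.png',cv2.resize(i,None,fx=4,fy=4,interpolation=cv2.INTER_CUBIC))"
```

```text
(no output)
```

View pics/placec.png

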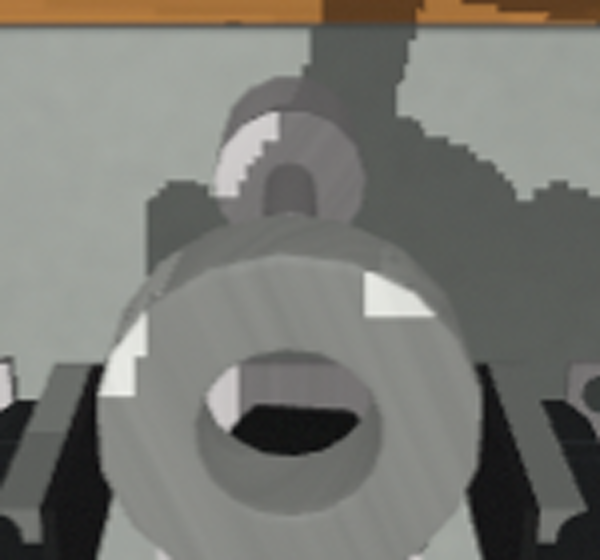

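The crop shows the ring held flat, with its hole at (322,258) and about 4 mm nearer the robot than the TCP. Shoulder 2 is behind it, with its upper edge at row 178 and its middle at column 322.5. The wrist view and networks agree that wheel 2 leans right.

```bash
python3 -c "
from h import *
cam=wcam();to([.4795,-.003,.06])
p=px2w((322.5,178),.05,cam);print('shoulder centre',p+[.018,0,0])
print(px2w((303.8,192),.05,cam),px2w((341.2,192),.05,cam))
"
```

```text
t 17.2 tcp [ 0.4787 -0.0036  0.1603] offset cm [-0.08  0.06 10.03] turn [-0.   -0.01 -0.02] F [ 0.25 -0.36 -1.61] op 0.0499
shoulder centre [ 0.48061324 -0.00325308  0.05      ]
[ 0.4761303  -0.02080381  0.05      ] [0.47616622 0.0142905  0.05      ]
```

>>> {"op": "jog_arm", "data": {"offset": [[-0.55, 0.05, 0], [-0.55, 0.05, 3], [-0.55, 0.05, 6], [-0.55, 0.05, 7], [-0.55, 0.05, 8], [-0.55, 0.05, 9], [-0.55, 0.05, 9.5], [-0.55, 0.05, 9.5]], "angular": [[0, 0, 0], [0, 0, 0], [0, 0, 0], [0, 0, 0], [0, 0, 0], [0, 0, 0], [0, 0, 0], [0, 0, 0]], "fingers": [50, 50, 50, 50, 50, 50, 50, 50]}}

```text
t: 17.87
tcp_pos: [0.484, -0.0032, 0.0648]
tool_rot: [-0.001, -3.141, -0.0]
contact_force: [-0.9, 0.3, -0.9]
opening: 0.0499
finger_force: 32.0
```

```bash
python3 -c "
from h import *
to([.485,-.003,.0535])"
```

```text
t 17.87 tcp [ 0.484  -0.0032  0.0648] offset cm [-0.1   0.02  1.13] turn [ 0.01 -0.06 -0.03] F [-0.92  0.3  -0.91] op 0.0499
```

No contact force, so the pin is in the hole. I go down to the shoulder.

>>> {"op": "jog_arm", "data": {"offset": [[0, 0, 0.4], [0, 0, 0.7], [0, 0, 0.9], [0, 0, 1.1], [0, 0, 1.1], [0, 0, 1.1]], "angular": [[0, 0, 0], [0, 0, 0], [0, 0, 0], [0, 0, 0], [0, 0, 0], [0, 0, 0]], "fingers": [50, 50, 50, 50, 50, 50]}}

```text
t: 18.37
tcp_pos: [0.4842, -0.0032, 0.0544]
tool_rot: [0.001, 3.142, 0.0]
contact_force: [-0.5, 0.3, -1.0]
opening: 0.0498
finger_force: 32.0
```

>>> {"op": "jog_arm", "data": {"offset": [[0, 0, 0.1], [0, 0, 0.2], [0, 0, 0.2], [0, 0, 0.2]], "angular": [[0, 0, 0], [0, 0, 0], [0, 0, 0], [0, 0, 0]], "fingers": [50, 50, 50, 50]}}

```text
t: 18.7
tcp_pos: [0.4846, -0.0032, 0.0528]
tool_rot: [0.001, 3.141, -0.0]
contact_force: [-0.9, 0.3, 2.5]
opening: 0.0496
finger_force: 32.3
```

>>> {"op": "jog_arm", "data": {"offset": [[0, 0, 0], [0, 0, 0], [0, 0, 0], [0, 0, 0], [0, 0, 0], [0, 0, 0], [0, 0, 0]], "angular": [[0, 0, 0], [0, 0, 0], [0, 0, 0], [0, 0, 0], [0, 0, 0], [0, 0, 0], [0, 0, 0]], "fingers": [100, 100, 100, 100, 100, 100, 100]}}

```text
t: 19.28
tcp_pos: [0.4842, -0.0032, 0.0523]
tool_rot: [-0.001, -3.142, -0.0]
contact_force: [-0.3, 0.9, -0.8]
opening: 0.0853
finger_force: 0.0
```

>>> {"op": "jog_arm", "data": {"offset": [[0, 0, -3], [0, 0, -7], [0, 0, -11], [3, 0, -14], [7, 0, -14], [7, 0, -14], [7, 0, -14]], "angular": [[0, 0, 0], [0, 0, 0], [0, 0, 0], [0, 0, 0], [0, 0, 0], [0, 0, 0], [0, 0, 0]], "fingers": [100, 100, 100, 100, 100, 100, 100]}}

```text
t: 19.87
tcp_pos: [0.4121, -0.0028, 0.1919]
tool_rot: [0.001, 3.142, 0.0]
contact_force: [0.1, -0.4, 0.5]
opening: 0.0855
finger_force: 0.0
```

```bash
python3 -c "
from h import *
to([.485,-.003,.2])
im=eyes.camera('scene')
for l in ('ring','wheel2_top','post2'):
  for d in finder.landmark_of('scene',l): print(l,np.round(d['centre'],4),round(d['conf'],2))
a=im[150:310,220:400];w=eyes.camera('wrist')
for d in finder.landmark_of('wrist','ring')+finder.landmark_of('wrist','wheel2_top'): print(np.round(d['centre'],4),round(d['conf'],2))
v=np.hstack([cv2.resize(a,(450,400)),w[:,160:480]]);cv2.imwrite('pics/end.png',v)
"
```

```text
t 19.87 tcp [ 0.4121 -0.0028  0.1919] offset cm [-7.29 -0.01 -0.81] turn [ 0.    0.   -0.04] F [ 0.07 -0.36  0.52] op 0.0855
ring [ 0.3957  0.3079 -0.0035] 0.89
ring [0.4489 0.2333 0.0015] 0.81
ring [ 0.4793 -0.0056  0.0503] 0.67
ring [0.298  0.2958 0.0033] 0.66
ring [ 0.5903 -0.0107  0.1396] 0.36
wheel2_top [ 0.5916 -0.0107  0.1413] 0.8
post2 [ 0.485  -0.1263  0.0494] 0.96
post2 [0.4821 0.1195 0.0489] 0.89
post2 [ 0.4803 -0.0046  0.0478] 0.72
[0.402  0.3112 0.0031] 0.93
[0.4793 0.1128 0.0438] 0.73
[ 0.299   0.2943 -0.001 ] 0.68
[ 0.4841 -0.0024  0.0504] 0.6
[0.4462 0.2379 0.0013] 0.57
```

View pics/end.png

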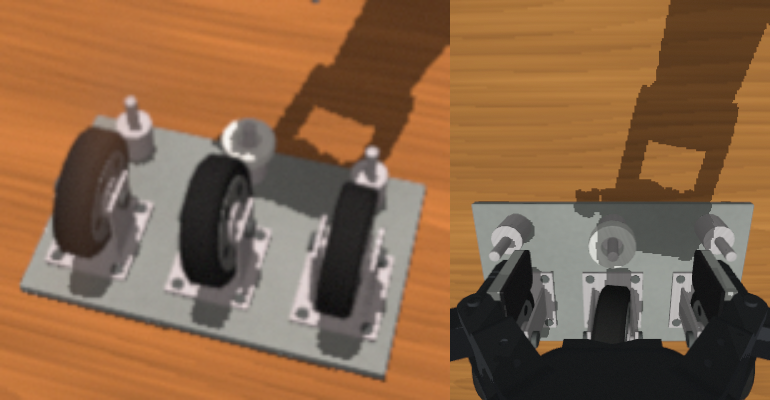

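The ring lies on post 2's shoulder (left half (248,142), right half (612,246)) with its underside at about 50 mm. Wheel 2 leans right by about 8 mm, and the gripper touches nothing.

```bash
python3 -c "
from plant import finish_job
print(finish_job())"
```

```text
the job is handed in; nothing more can be done
None
```

The worn castor was the middle one (wheel 2): I tipped it fully left, then right, and left it leaning right by about 8 mm; the marker ring sits flat on the shoulder of post 2, and the job is handed in with no verdict shown.

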